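Clear the joiner's bench into its trays

TASK

Clear up the joiner's bench: put the chisel and the screwdriver in the blue tool tray, the pine and the hardwood offcut in the pale wooden offcut tray, and the battery pack, terminals up, in the yellow battery tray. Everything must lie flat on the floor of its tray, the right way up as it lay on the bench, side by side and not on top of another or on a tray wall (the screwdriver may roll to another face); set each thing down gently rather than dropping it, let go, and leave the drill and the tape measure where they are.

Things in the scene. Friction and masses are not known exactly. Their poses are not given: they have to be found in the camera images.
- chisel_mid (a point): Short wood chisel lying flat: black handle with red inlays, 100 mm long (x), 28 mm wide, 24 mm high, flat faces; steel blade 19 mm wide. The point is the middle of the handle, half-way up (12 mm above what it lies on), within 10 mm of the balance point. x runs towards the blade tip, 100 mm from the point; the other end, a steel cap, is 55 mm from it. z up. 0.16 kg.
- screwdriver_mid (a point): Stubby screwdriver lying on the bench: green eight-sided handle 74 mm long, 30 mm wide, 28 mm high, thin steel shaft at one end. The point is the middle of the handle, half-way up (14 mm above what it lies on). x runs towards the shaft's tip, which is 78 mm from the point; z up. About 0.08 kg.
- pine_mid (a point): Pale pine offcut, block 95 mm long (x), 45 mm wide (y), 32 mm high (z), lying flat. The point is its centre, 16 mm above what it lies on. About 0.065 kg.
- hardwood_mid (a point): Dark brown hardwood offcut, block 95 mm long (x), 45 mm wide (y), 32 mm high (z), lying flat. The point is its centre, 16 mm above what it lies on. About 0.1 kg.
- battery_mid (a point): Battery pack of a cordless drill, black with a yellow band: body 84 mm long (x), 52 mm wide (y), 34 mm high, on it a narrower black terminal block (56 x 34 x 12 mm, two copper strips), 46 mm high in all. The point is on its centre line, half-way up, 23 mm above what it stands on; z up through the terminals. About 0.38 kg.
- tool_tray_in (a point): Tool tray, blue. Open tray fixed to the bench, 176 mm (x) by 204 mm (y) outside, 32 mm high, walls 5 mm thick (inside 166 by 194 mm). The point is the centre of its inner floor, 5 mm above the bench; x runs across the short side, y along the long side, z up. The three trays are alike but for colour and swap places.
- offcut_box_in (a point): Offcut tray, of pale wood. Open tray fixed to the bench, 176 mm (x) by 204 mm (y) outside, 32 mm high, walls 5 mm thick (inside 166 by 194 mm). The point is the centre of its inner floor, 5 mm above the bench; x runs across the short side, y along the long side, z up. The three trays are alike but for colour and swap places.
- battery_tray_in (a point): Battery tray, yellow. Open tray fixed to the bench, 176 mm (x) by 204 mm (y) outside, 32 mm high, walls 5 mm thick (inside 166 by 194 mm). The point is the centre of its inner floor, 5 mm above the bench; x runs across the short side, y along the long side, z up. The three trays are alike but for colour and swap places.
- drill: Bystander: yellow and black cordless drill standing upright on its own battery foot (110 by 75 mm), 195 mm tall, its chuck reaching 130 mm forward along x. Origin at the centre of its underside. Loose; to be left alone.
- tape_measure: Bystander: blue tape measure standing on the bench, 68 mm (x) by 36 mm (y), 62 mm high. Origin at the centre of its underside. Loose; to be left alone.
Mind the look-alikes: they are no part of the job. Leave any red look-alike of the part that bears battery_mid alone. Of the things shaped like the part that bears pine_mid, the wooden one is meant.

How it is judged:
At the end, for the whole second after the job is handed in: Each thing's point lies in its own tray (within 72 mm of its centre along tray x, 85 mm along y), at its flat-lying height to 8 mm; upright within 0.15 rad (screwdriver: long axis level within 0.15 rad); all at rest (0.02 m/s, 0.2 rad/s) (x of chisel_mid in the frame of tool_tray_in between -0.072 and 0.072 m and y of chisel_mid in the frame of tool_tray_in between -0.085 and 0.085 m and z of chisel_mid in the frame of tool_tray_in between 0.004 and 0.02 m and linear speed of each of chisel, screwdriver, pine, hardwood, battery below 0.02 m/s and angular speed of each of chisel, screwdriver, pine, hardwood, battery below 0.2 rad/s and angle between each of chisel_mid, pine_mid, hardwood_mid, battery_mid's own z axis and vertical below 0.15 rad and x of screwdriver_mid in the frame of tool_tray_in between -0.072 and 0.072 m and y of screwdriver_mid in the frame of tool_tray_in between -0.085 and 0.085 m and z of screwdriver_mid in the frame of tool_tray_in between 0.006 and 0.022 m and angle between screwdriver_mid's own x axis and vertical between 1.4208 and 1.72079 rad and x of pine_mid in the frame of offcut_box_in between -0.072 and 0.072 m and y of pine_mid in the frame of offcut_box_in between -0.085 and 0.085 m and z of pine_mid in the frame of offcut_box_in between 0.008 and 0.024 m and x of hardwood_mid in the frame of offcut_box_in between -0.072 and 0.072 m and y of hardwood_mid in the frame of offcut_box_in between -0.085 and 0.085 m and z of hardwood_mid in the frame of offcut_box_in between 0.008 and 0.024 m and x of battery_mid in the frame of battery_tray_in between -0.072 and 0.072 m and y of battery_mid in the frame of battery_tray_in between -0.085 and 0.085 m and z of battery_mid in the frame of battery_tray_in between 0.015 and 0.031 m); the robot touches nothing.
It fails at once if a thing is dropped or thrown (moves faster than 0.8 m/s while not held, a fall of over about 30 mm) ((linear speed of chisel above 0.8 m/s and contact force between chisel and the fingers below 0.1 N) or (linear speed of screwdriver above 0.8 m/s and contact force between screwdriver and the fingers below 0.1 N) or (linear speed of pine above 0.8 m/s and contact force between pine and the fingers below 0.1 N) or (linear speed of hardwood above 0.8 m/s and contact force between hardwood and the fingers below 0.1 N) or (linear speed of battery above 0.8 m/s and contact force between battery and the fingers below 0.1 N)).
It fails at once if the drill is shifted by more than 20 mm or tipped (distance of drill from where it was at the start of the episode above 0.02 m or angle between drill's own z axis and vertical above 0.3 rad).
It fails at once if the tape measure is shifted by more than 20 mm or tipped (distance of tape_measure from where it was at the start of the episode above 0.02 m or angle between tape_measure's own z axis and vertical above 0.3 rad).
It also fails if it takes over 128 s, if anything falls off the work surface, if the arm or the gripper's body presses on something with over 40 N, if the wrist force passes 120 N, or if a joint passes its speed limit or range.

ROBOT

A 6-joint arm with a two-finger parallel gripper is mounted at the origin on the work surface. World frame = base frame: x ahead of the robot, y to its left, z up, the work surface at z = 0. Lengths are in m, angles in rad, forces in N, time in s.
With the tool pointing down it reaches from about 0.275 to 0.875 m from the base axis. Payload 12.5 kg.
Tool frame: the origin (TCP) lies at the very end of the fingers, on their centre line; the grasp point (between the pads) lies 19 mm behind it; z points along the fingers, y is the line along which they close (so a half turn about z gives the same grasp; the last joint's range is limited). The gripper opens to 85 mm and grips with 20 to 120 N. Pads are 22 mm wide; open, the fingers measure 114 mm over their backs; the gripper's body (76 mm by 85 mm) begins 54 mm behind the grasp point. The pads swing forward as they close: fully open they stand 13 mm farther back than shut.
Start: joints at [-1.315, 0.351, 1.652, -0, 1.139, -0.085], TCP at [0.184, -0.518, 0.231] pointing down, gripper open.
Joint ranges: [-2.75, 2.75], [-0.79, 2.1], [0.01, 2.65], [-1.57, 4.71], [0.07, 3.14], [-2.87, 2.87]. Speed limits (rad/s): [2.22, 2.22, 2.79, 3.14, 3.14, 3.14].

INTERFACE

Orientations are given as a rotation vector (axis times angle).
In Python, from bench import ctrl, viewer, workorder gives the robot as it stands.
- The arm moves only by the tool step_arm, never from a script. Its argument "moves" is a list of rows, each an object with "delta_pos": the shift along the tool's x, y, z in m, a list of three; "yaw": the turn about the tool's z in degrees; "jaw": the finger opening in m, from 0 to 0.0854. In form: [{"delta_pos": [x, y, z], "yaw": yaw, "jaw": jaw}, ...]. A call has 1 to 5 rows; each row shifts and turns the commanded pose from where the row before left it, along the tool's axes as they then stand; what a row does not reach is not made up. A row lasts 1/8 s, in which the tool goes at most 62.5 mm and 10.7 degrees, less where a joint would pass 70% of its speed; a pose out of reach is approached as far as the arm can. A call is refused whole if a number of a shift passes 0.0625 or a number of a turn 10.7, either way. A call with a gripper value outside its range is refused whole. The fingers move at their own pace and stop on an object; the grip force is fixed at half the most. Time passes only in rows, so rows that do not move let the fingers close. It gives the time, the measured TCP pose, the force, the opening and the grip force at its end, in the units of the state.
- ctrl.observe(): the state, without advancing time (a new reading comes with each control period).
- viewer.read_camera(name): name is "side" or "top" or "wrist"; returns a dict with "color" (400x640x3 uint8, red, green, blue), "K" (3x3 intrinsics, pixels), "k1" (the pictures are not rectified: a ray, as slopes to the right and down, at radius r is drawn at 1 + k1 r^2 times it, then the intrinsics apply), "R" (3x3) and "t" (3): a world point X has camera coordinates R X + t; the wrist camera has in their place "mount" (4x4, takes a point from camera to tool coordinates, whose origin is the TCP and whose axes are the flange's). Camera axes: x right, y down, z forward; pixel columns grow to the right and rows downward; lengths in m; the calibration is good to about 2 mm. A picture is of the moment at which its call begins: read the wrist's pose just before it. There is no depth.
- workorder.hand_in(): hands the job in; it is judged then, once.
The state is a dict: "clock": time; "joint_positions": joint angles; "joint_vel": joint speeds; "tau": joint torques, N m; "ee_pos": TCP position; "tcp_rot": TCP orientation; "ft_force": force on the tool from outside, world axes, zero at the start; "ft_torque": the same for the moment, N m; "finger_gap": opening from 0.0 (shut) to 1.0 (fully open); "gripper_force": force on a finger pad.
Only numpy, scipy, OpenCV 4.12 (cv2) and the standard library are available. Lean on these libraries where they do the work, as an engineer would, in place of code of your own. Each camera call takes 0.05 s, during which the arm holds its last target. There are 200 camera calls.

## Working session

There is one attempt and no reset: what is moved stays moved. The work goes in short steps, Python scripts to look and compute and a tool call to move; the robot and the scene stay as the last step left them, time stands still between calls to the robot, and variables do not carry over. Pictures are saved under pics/ and viewed, at most 14 in all, crops included, and the job is handed in when it is done.

Besides the shell and the picture viewer there is one more tool, called as name(argument=value, ...), one argument or row to a line, values as JSON. step_arm: Moves the arm, as the interface text tells. Its arguments: {"type":"object","properties":{"moves":{"type":"array","items":{"type":"object","properties":{"delta_pos":{"type":"array","items":{"type":"number"}},"yaw":{"type":"number"},"jaw":{"type":"number"}}}}},"required":["moves"]}

```bash
mkdir -p pics; ls; cat > look.py <<'E'
import sys,cv2,numpy as np
from bench import ctrl,viewer,workorder
E
python3 - <<'E'
from look import *
s=ctrl.observe(); print(s)
for n in("top","side"):
    d=viewer.read_camera(n); cv2.imwrite(f"pics/{n}0.png",d["color"][:,:,::-1]); print(n,d["K"],d["k1"],d["R"],d["t"])
    np.savez(f"{n}0.npz",**d)
d=viewer.read_camera("wrist");print(d["K"],d["k1"],d["mount"])
E
```

```text
pics
{'clock': 0.0, 'joint_positions': array([-1.31457983e+00,  3.51265007e-01,  1.65244030e+00,  1.75373435e-05,
        1.13911607e+00, -8.46317682e-02]), 'joint_vel': array([-0.00055204, -0.00045312,  0.00027812, -0.00015693,  0.00100816,
        0.00027659]), 'tau': array([ 1.20453198e-03, -5.06099975e+01, -2.91402608e+01, -2.71181409e-05,
        4.51808111e-03,  5.18170765e-06]), 'ee_pos': array([ 0.18378201, -0.51802195,  0.23073651]), 'tcp_rot': array([-3.09487430e+00, -5.32595996e-01,  1.40405496e-04]), 'ft_force': array([ 0.04862101, -0.60997765,  0.58936541]), 'ft_torque': array([ 0.02902809, -0.02877564,  0.03075459]), 'gripper_force': 0.0, 'finger_gap': 0.9963409200960979}
top [[417.61210923   0.         319.12134615]
 [  0.         417.61210923 203.37756176]
 [  0.           0.           1.        ]] 0.024066214554536922 [[ 2.07241453e-02 -9.99785191e-01 -2.87210290e-04]
 [-9.94827744e-01 -2.05928103e-02 -9.94670552e-02]
 [ 9.94397743e-02  2.34709447e-03 -9.95040814e-01]] [-1.31479044e-03  4.37483282e-01  1.37193540e+00]
side [[465.3109871    0.         309.19741407]
 [  0.         465.3109871  208.50919357]
 [  0.           0.           1.        ]] -0.11555842401085888 [[-0.99901758 -0.0389844   0.02107365]
 [-0.04261236  0.71447959 -0.69835744]
 [ 0.01216835 -0.69856935 -0.71543888]] [0.41599457 0.04569506 1.37012691]
[[292.83864024   0.         319.25181721]
 [  0.         292.83864024 198.94290209]
 [  0.           0.           1.        ]] -0.03398786738642079 [[ 9.81789094e-04 -9.56215895e-01 -2.92660550e-01  7.36234933e-02]
 [ 9.99998615e-01  5.45527797e-04  1.57228360e-03  7.93502912e-04]
 [-1.34378811e-03 -2.92661688e-01  9.56215107e-01 -1.41879278e-01]
 [ 0.00000000e+00  0.00000000e+00  0.00000000e+00  1.00000000e+00]]
```

View pics/top0.png

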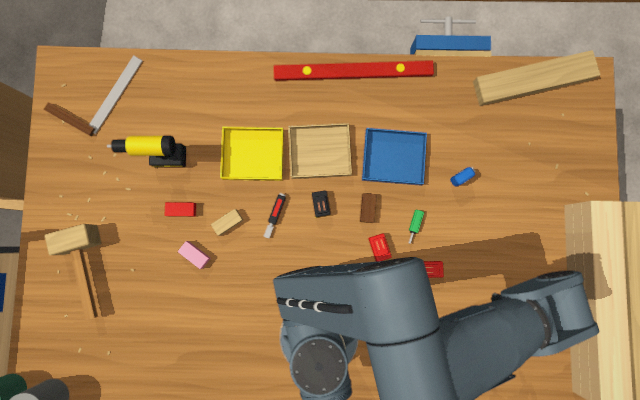

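View pics/side0.png

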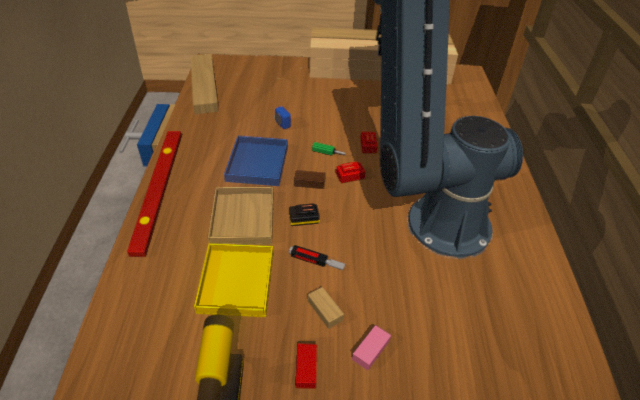

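Top view, candidates:
- Pine: pale wooden block (227,222); look-alikes pink block (193,255) and red block (180,209).
- Battery: black (321,204); look-alikes red (380,247) and red (432,269).
- Chisel (275,215), hardwood (369,208), screwdriver (416,226).
- Trays: yellow (252,153), wood (321,151), blue (395,156). Drill (160,148), tape (462,177).

Next I'll measure these and check them in one crop.

```bash
cat > look.py <<'E'
import sys,cv2,numpy as np
from bench import ctrl,viewer,workorder
from scipy.spatial.transform import Rotation as Ro
def ray(d,uv,R=None,t=None):
    """camera centre and world ray directions for pixels"""
    R=d["R"] if R is None else R; t=d["t"] if t is None else t
    dist=np.array([float(d["k1"]),0,0,0])
    n=cv2.undistortPoints(np.asarray(uv,float).reshape(-1,1,2),d["K"],dist)[:,0]
    return -R.T@t, np.c_[n,np.ones(len(n))]@R
def plane(d,uv,z,R=None,t=None):
    c,w=ray(d,uv,R,t); return (c+w*((z-c[2])/w[:,2])[:,None])[:,:2]
def wristRt(s,d):
    T=np.eye(4);T[:3,:3]=Ro.from_rotvec(s["tcp_rot"]).as_matrix();T[:3,3]=s["ee_pos"]
    W=np.linalg.inv(T@d["mount"]); return W[:3,:3],W[:3,3]
def blob(m,seed):
    m=m.astype(np.uint8)*255; cs,_=cv2.findContours(m,cv2.RETR_EXTERNAL,cv2.CHAIN_APPROX_NONE)
    cs=[c for c in cs if cv2.contourArea(c)>15]
    return min(cs,key=lambda c:np.linalg.norm(c[:,0].mean(0)-seed))
def rect(P):
    (c,s,a)=cv2.minAreaRect((P*1000).astype(np.float32))
    if s[0]<s[1]: s=s[::-1];a+=90
    return np.round(c,1),np.round(s,1),round((a+90)%180-90,1)
E
python3 - <<'E'
from look import *
d=dict(np.load("top0.npz")); im=d["color"]; h=cv2.cvtColor(im,cv2.COLOR_RGB2HSV).astype(int); H,S,V=h[...,0],h[...,1],h[...,2]
print([ (n,h[v,u]) for n,u,v in [("bench",245,240),("pine",227,222),("hard",369,208),("bat",316,210),("grn",417,220),("chis",275,212),("red",278,203),("blade",269,231),("traywood",321,151),("yel",252,153),("blue",395,156)]])
vis=im[:,:,::-1].copy()
big=cv2.resize(vis[115:285,155:455],None,fx=2.66,fy=2.66,interpolation=cv2.INTER_CUBIC)
M={"pine":((S<135)&(V>140),(227,222),.032),"hard":((V<110)&(V>40)&(H<20),(369,208),.032),"bat":(V<75,(321,204),.034),
"green":((H>45)&(H<80)&(S>100),(417,221),.014),"chis":((V<75)|(((H<6)|(H>172))&(S>140)),(277,208),.018),
"blade":((S<70)&(V>120),(269,232),.004),
"yel":((H>22)&(H<35)&(S>150),(252,153),.032),"blue":((H>100)&(H<120)&(S>130),(395,156),.032),"trayw":((S<150)&(V>110),(321,151),.032)}
for k,(m,sd,z) in M.items():
    c=blob(m,np.array(sd)); print(k,cv2.contourArea(c),rect(plane(d,c[:,0],z)))
    cv2.drawContours(big,[((c-[155,115]+.5)*2.66).astype(int)],-1,(255,0,255),1)
cv2.imwrite("pics/crop1.png",big)
E
```

```text
[('bench', array([ 16, 151, 189])), ('pine', array([ 20, 107, 216])), ('hard', array([ 14, 172, 114])), ('bat', array([150,   5,  53])), ('grn', array([ 68, 162, 190])), ('chis', array([  2, 204, 226])), ('red', array([  2, 202, 227])), ('blade', array([ 19,  18, 203])), ('traywood', array([ 20, 110, 211])), ('yel', array([ 28, 218, 236])), ('blue', array([103, 164, 170]))]
pine 365.0 (array([369.7, 313.9]), array([95.6, 45.3]), -54.7)
hard 35.5 (array([434.1,   0.8]), array([80.4, 53.3]), 11.5)
bat 327.5 (array([436.5,   2.3]), array([82.2, 48.7]), 11.2)
green 183.5 (array([ 386.9, -317.1]), array([74.6, 31.4]), -18.3)
chis 186.0 (array([415.6, 148.9]), array([99.3, 27.3]), -19.0)
blade 69.5 (array([345.8, 175.5]), array([49.6, 20.5]), -18.8)
yel 3154.0 (array([601.3, 238.5]), array([206.4, 181.5]), -89.8)
blue 3019.5 (array([ 601.4, -240.5]), array([203.2, 175.9]), 86.6)
trayw 3241.5 (array([611.6,  17.6]), array([225.7, 210.6]), -87.6)
```

View pics/crop1.png

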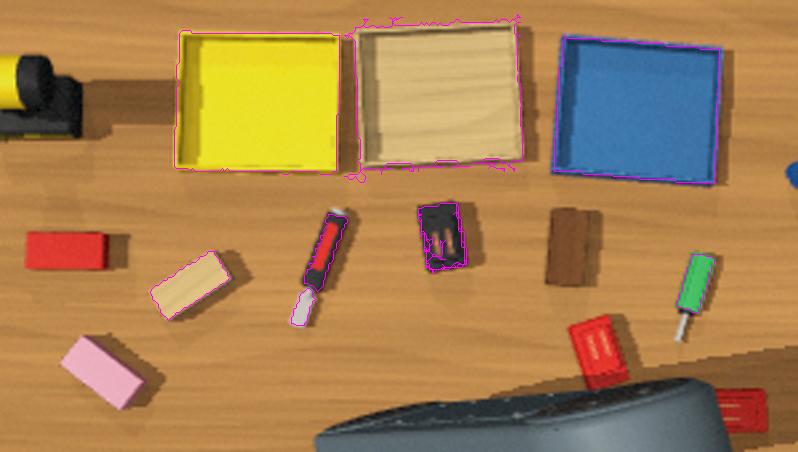

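The crop confirms the choices: the pale wooden pine block at crop (190,285), the black battery (442,237), and no red parts among them. The sizes match as well: pine 95.6x45.3, handle 99x27, green handle 74.6x31, trays about 204x176. Next I'll do the hardwood and the wood tray by corners and plan the screwdriver reach.

```bash
cat >> look.py <<'E'
def go(x,y,z,h,s=None,n=None):
    """print rows from the state s to TCP x,y,z (m) and tool-x heading h (deg)"""
    s=s or ctrl.observe(); p=np.array(s["ee_pos"]); A=Ro.from_rotvec(s["tcp_rot"]).as_matrix()
    h0=np.degrees(np.arctan2(A[1,0],A[0,0])); dh=(h-h0+180)%360-180; D=np.array([x,y,z])-p
    n=n or int(max(np.ceil(np.abs(D).max()/.05),np.ceil(abs(dh)/10),1))
    print("from",p.round(4),"h",round(h0,1),"rows",n,"yaw/row",round(-dh/n,2), "t",round(s["clock"],1),"gap",round(s["finger_gap"]*85.4,1))
    for i in range(n):
        a=np.radians(h0+dh*i/n); d=D/n
        print("  ",np.round([d[0]*np.cos(a)+d[1]*np.sin(a), d[0]*np.sin(a)-d[1]*np.cos(a), -d[2]],4).tolist())
E
python3 - <<'E'
from look import *
d=dict(np.load("top0.npz"))
tr=lambda q:np.array(q)/2.66+[155,115]-.5
print("trayw",rect(plane(d,tr([(357,30),(517,25),(523,158),(361,169)]),.032)), plane(d,tr([(357,30),(517,25),(523,158),(361,169)]),.032))
print("hard",rect(plane(d,tr([(552,208),(589,209),(584,284),(546,283)]),.032)))
v=plane(d,tr([(680,341),(704,254)]),.014);print("driver",v)
go(.387,-.317,.10,161.7)
E
```

```text
trayw (array([613.9,   9.2]), array([203.4, 178.2]), -86.8) [[ 0.69721887  0.11570718]
 [ 0.70788942 -0.08700368]
 [ 0.53740314 -0.09692733]
 [ 0.51926563  0.105793  ]]
hard (array([ 427.9, -153.8]), array([96.5, 47. ]), -3.4)
driver [[ 0.31328302 -0.29709351]
 [ 0.42289811 -0.32736611]]
from [ 0.1838 -0.5181  0.2309] h 19.5 rows 15 yaw/row -9.48 t 0.1 gap 85.1
   [0.0172, -0.0081, 0.0087]
   [0.0183, -0.0052, 0.0087]
   [0.0189, -0.0021, 0.0087]
   [0.019, 0.0011, 0.0087]
   [0.0186, 0.0042, 0.0087]
   [0.0176, 0.0072, 0.0087]
   [0.0162, 0.01, 0.0087]
   [0.0143, 0.0125, 0.0087]
   [0.0121, 0.0147, 0.0087]
   [0.0095, 0.0165, 0.0087]
   [0.0066, 0.0179, 0.0087]
   [0.0036, 0.0187, 0.0087]
   [0.0005, 0.0191, 0.0087]
   [-0.0027, 0.0189, 0.0087]
   [-0.0057, 0.0182, 0.0087]
```

```bash
python3 -c "
from look import *
go(.387,-.317,.10,-18.3,n=6)"
```

```text
from [ 0.1838 -0.5181  0.2309] h 19.5 rows 6 yaw/row 6.31 t 0.1 gap 85.1
   [0.0431, -0.0203, 0.0218]
   [0.0406, -0.0249, 0.0218]
   [0.0377, -0.0292, 0.0218]
   [0.0342, -0.0332, 0.0218]
   [0.0304, -0.0367, 0.0218]
   [0.0262, -0.0398, 0.0218]
```

step_arm(
  moves=[
    {"delta_pos":[0.043,-0.02,0.022],"yaw":6.3,"jaw":0.085},
    {"delta_pos":[0.041,-0.025,0.022],"yaw":6.3,"jaw":0.085},
    {"delta_pos":[0.038,-0.029,0.022],"yaw":6.3,"jaw":0.085},
    {"delta_pos":[0.034,-0.033,0.022],"yaw":6.3,"jaw":0.085},
    {"delta_pos":[0.03,-0.037,0.022],"yaw":6.3,"jaw":0.085},
  ],
)

```text
clock: 0.78
ee_pos: [0.3541, -0.3496, 0.1206]
tcp_rot: [3.124, -0.334, 0.0]
ft_force: [0.6, -0.8, 0.3]
finger_gap: 0.991
gripper_force: 0.0
```

step_arm(
  moves=[
    {"delta_pos":[0.026,-0.04,0.022],"yaw":6.3,"jaw":0.085},
    {"delta_pos":[0,0,0],"yaw":0,"jaw":0.085},
  ],
)

```text
clock: 1.02
ee_pos: [0.3878, -0.3145, 0.0978]
tcp_rot: [-3.1, 0.495, 0.004]
ft_force: [0.1, -0.6, 0.6]
finger_gap: 0.997
gripper_force: 0.0
```

```bash
python3 - <<'E'
from look import *
s=ctrl.observe(); d=viewer.read_camera("wrist"); cv2.imwrite("pics/w1.png",d["color"][:,:,::-1])
R,t=wristRt(s,d); h=cv2.cvtColor(d["color"],cv2.COLOR_RGB2HSV).astype(int)
m=(h[...,0]>45)&(h[...,0]<80)&(h[...,1]>100)
cs=blob(cv2.morphologyEx(m.astype(np.uint8),cv2.MORPH_CLOSE,np.ones((5,5)))>0,np.array([320,200])); print(cv2.contourArea(cs),rect(plane(d,cs[:,0],.014,R,t)))
d2=viewer.read_camera("top");np.savez("top1.npz",**d2)
go(.387,-.317,.006,-18.3)
E
```

```text
3331.0 (array([ 381.1, -317.6]), array([81.6, 30.1]), -16.8)
from [ 0.387  -0.3171  0.0993] h -18.2 rows 2 yaw/row 0.07 t 1.1 gap 84.8
   [-0.0, -0.0, 0.0466]
   [-0.0, -0.0, 0.0466]
```

View pics/w1.png

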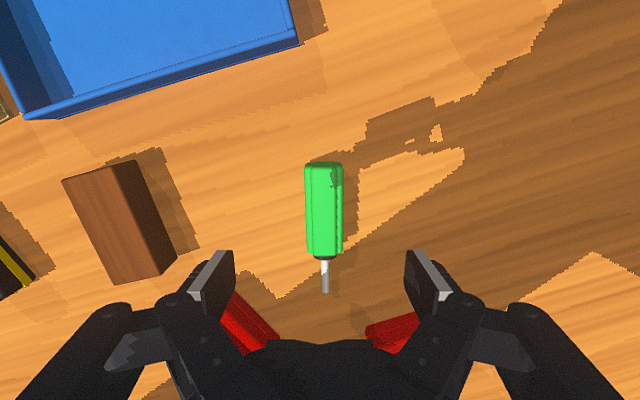

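The wrist view shows the green handle at (323,210), centred between the fingers, with the red look-alikes at (250,320) and (395,335), clear of the fingers. Going down.

step_arm(
  moves=[
    {"delta_pos":[0,0,0.045],"yaw":0,"jaw":0.065},
    {"delta_pos":[0,0,0.035],"yaw":0,"jaw":0.065},
    {"delta_pos":[0,0,0.014],"yaw":0,"jaw":0.065},
    {"delta_pos":[0,0,0],"yaw":0,"jaw":0.02},
    {"delta_pos":[0,0,0],"yaw":0,"jaw":0.02},
  ],
)

```text
clock: 1.75
ee_pos: [0.3874, -0.3179, 0.0066]
tcp_rot: [3.101, -0.499, 0.002]
ft_force: [-2.6, 1.4, 25.7]
finger_gap: 0.345
gripper_force: 27.3
```

step_arm(
  moves=[
    {"delta_pos":[0,0,0],"yaw":0,"jaw":0.02},
    {"delta_pos":[0,0,0],"yaw":0,"jaw":0.02},
    {"delta_pos":[0,0,0],"yaw":0,"jaw":0.02},
  ],
)

```text
clock: 2.12
ee_pos: [0.3876, -0.3179, 0.0068]
tcp_rot: [3.1, -0.498, 0.003]
ft_force: [-3.5, -0.5, 7.1]
finger_gap: 0.332
gripper_force: 59.9
```

```bash
python3 -c "
from look import *
s=ctrl.observe(); s['ee_pos'][2]=.13
go(.6385,-.2226,.13,86.6,s,n=11)"
```

```text
from [ 0.3876 -0.3179  0.13  ] h -18.3 rows 11 yaw/row -9.53 t 2.1 gap 28.3
   [0.0189, -0.0154, -0.0]
   [0.0212, -0.012, -0.0]
   [0.0229, -0.0083, -0.0]
   [0.024, -0.0044, -0.0]
   [0.0244, -0.0004, -0.0]
   [0.0241, 0.0036, -0.0]
   [0.0232, 0.0076, -0.0]
   [0.0216, 0.0113, -0.0]
   [0.0194, 0.0148, -0.0]
   [0.0167, 0.0178, -0.0]
   [0.0136, 0.0203, -0.0]
```

step_arm(
  moves=[
    {"delta_pos":[0,0,-0.015],"yaw":0,"jaw":0.02},
    {"delta_pos":[0,0,-0.04],"yaw":0,"jaw":0.02},
    {"delta_pos":[0,0,-0.05],"yaw":0,"jaw":0.02},
    {"delta_pos":[0,0,-0.018],"yaw":0,"jaw":0.02},
  ],
)

```text
clock: 2.62
ee_pos: [0.3879, -0.3178, 0.1323]
tcp_rot: [3.099, -0.498, 0.007]
ft_force: [0.6, 1.0, -1.6]
finger_gap: 0.338
gripper_force: 59.2
```

step_arm(
  moves=[
    {"delta_pos":[0.019,-0.015,0],"yaw":-9.5,"jaw":0.02},
    {"delta_pos":[0.021,-0.012,0],"yaw":-9.5,"jaw":0.02},
    {"delta_pos":[0.023,-0.008,0],"yaw":-9.5,"jaw":0.02},
    {"delta_pos":[0.024,-0.004,0],"yaw":-9.5,"jaw":0.02},
    {"delta_pos":[0.024,0,0],"yaw":-9.5,"jaw":0.02},
  ],
)

```text
clock: 3.25
ee_pos: [0.5015, -0.2752, 0.1298]
tcp_rot: [3.037, 0.801, 0.001]
ft_force: [-0.6, -0.5, -0.2]
finger_gap: 0.335
gripper_force: 59.1
```

step_arm(
  moves=[
    {"delta_pos":[0.024,0.004,0],"yaw":-9.5,"jaw":0.02},
    {"delta_pos":[0.023,0.008,0],"yaw":-9.5,"jaw":0.02},
    {"delta_pos":[0.022,0.011,0],"yaw":-9.5,"jaw":0.02},
    {"delta_pos":[0.019,0.015,0],"yaw":-9.5,"jaw":0.02},
    {"delta_pos":[0.017,0.018,0],"yaw":-9.5,"jaw":0.02},
  ],
)

```text
clock: 3.88
ee_pos: [0.6162, -0.2329, 0.1299]
tcp_rot: [2.457, 1.956, 0.001]
ft_force: [-0.7, 0.5, -0.5]
finger_gap: 0.336
gripper_force: 59.1
```

step_arm(
  moves=[
    {"delta_pos":[0.014,0.02,0],"yaw":-9.5,"jaw":0.02},
    {"delta_pos":[0,0,0],"yaw":0,"jaw":0.02},
    {"delta_pos":[0,0,0],"yaw":0,"jaw":0.02},
  ],
)

```text
clock: 4.25
ee_pos: [0.6375, -0.2245, 0.129]
tcp_rot: [2.296, 2.144, -0.0]
ft_force: [-0.4, -0.5, -0.9]
finger_gap: 0.333
gripper_force: 59.2
```

```bash
python3 - <<'E'
from look import *
go(.6385,-.2226,.0125,86.6)
d=viewer.read_camera("wrist"); cv2.imwrite("pics/w2.png",d["color"][:,:,::-1])
E
```

```text
from [ 0.6375 -0.2245  0.129 ] h 86.1 rows 3 yaw/row -0.17 t 4.2 gap 28.4
   [0.0006, 0.0003, 0.0388]
   [0.0006, 0.0003, 0.0388]
   [0.0006, 0.0003, 0.0388]
```

View pics/w2.png

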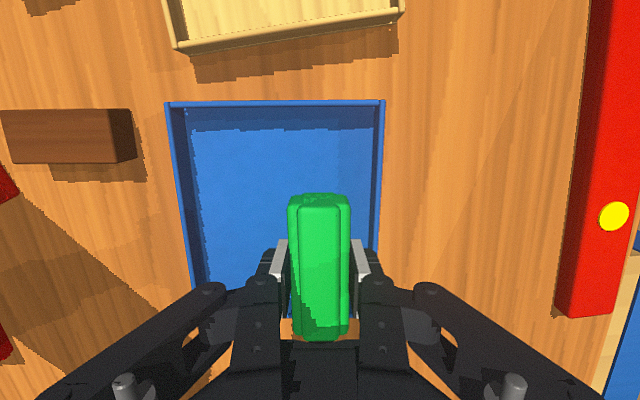

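The handle is held straight at (320,265) over the blue tray, with room to the right wall at (380,200). Lowering it.

step_arm(
  moves=[
    {"delta_pos":[0.002,0,0.045],"yaw":0,"jaw":0.02},
    {"delta_pos":[0,0.001,0.04],"yaw":0,"jaw":0.02},
    {"delta_pos":[0,0,0.02],"yaw":-0.5,"jaw":0.02},
    {"delta_pos":[0,0,0.008],"yaw":0,"jaw":0.02},
    {"delta_pos":[0,0,0.004],"yaw":0,"jaw":0.02},
  ],
)

```text
clock: 4.92
ee_pos: [0.6398, -0.2228, 0.0122]
tcp_rot: [2.283, 2.156, 0.001]
ft_force: [0.1, -0.0, -0.1]
finger_gap: 0.335
gripper_force: 59.2
```

step_arm(
  moves=[
    {"delta_pos":[0,0,0],"yaw":0,"jaw":0.02},
  ],
)

```text
clock: 5.05
ee_pos: [0.6398, -0.2227, 0.0124]
tcp_rot: [2.283, 2.156, 0.001]
ft_force: [-0.8, 0.5, 0.1]
finger_gap: 0.336
gripper_force: 59.3
```

Release and rise.

step_arm(
  moves=[
    {"delta_pos":[0,0,0],"yaw":0,"jaw":0.036},
    {"delta_pos":[0,0,0],"yaw":0,"jaw":0.046},
    {"delta_pos":[0,0,0],"yaw":0,"jaw":0.046},
    {"delta_pos":[0,0,-0.02],"yaw":0,"jaw":0.046},
    {"delta_pos":[0,0,-0.05],"yaw":0,"jaw":0.046},
  ],
)

```text
clock: 5.68
ee_pos: [0.6382, -0.2219, 0.0813]
tcp_rot: [-2.282, -2.155, 0.002]
ft_force: [0.4, -0.3, 0.3]
finger_gap: 0.54
gripper_force: 0.0
```

step_arm(
  moves=[
    {"delta_pos":[0,0,-0.05],"yaw":0,"jaw":0.085},
    {"delta_pos":[0,0,0],"yaw":0,"jaw":0.085},
  ],
)

```text
clock: 5.92
ee_pos: [0.6414, -0.2232, 0.1374]
tcp_rot: [2.278, 2.152, 0.006]
ft_force: [0.6, 0.4, 0.0]
finger_gap: 0.937
gripper_force: 0.0
```

```bash
python3 - <<'E'
from look import *
# hand-off: chisel handle mid, axis heading 161 
go(.4156,.1489,.11,161.0)
E
```

```text
from [ 0.6414 -0.2232  0.1374] h 86.7 rows 8 yaw/row -9.28 t 5.9 gap 80.0
   [0.0448, -0.0308, 0.0034]
   [0.0492, -0.0232, 0.0034]
   [0.0523, -0.015, 0.0034]
   [0.054, -0.0063, 0.0034]
   [0.0544, 0.0025, 0.0034]
   [0.0532, 0.0112, 0.0034]
   [0.0507, 0.0197, 0.0034]
   [0.0469, 0.0276, 0.0034]
```

step_arm(
  moves=[
    {"delta_pos":[0.045,-0.031,0.003],"yaw":-9.3,"jaw":0.085},
    {"delta_pos":[0.049,-0.023,0.003],"yaw":-9.3,"jaw":0.085},
    {"delta_pos":[0.052,-0.015,0.003],"yaw":-9.3,"jaw":0.085},
    {"delta_pos":[0.054,-0.006,0.003],"yaw":-9.3,"jaw":0.085},
    {"delta_pos":[0.054,0.003,0.003],"yaw":-9.3,"jaw":0.085},
  ],
)

```text
clock: 6.55
ee_pos: [0.4978, 0.0112, 0.1165]
tcp_rot: [1.24, 2.887, 0.0]
ft_force: [1.0, 1.0, 0.2]
finger_gap: 0.992
gripper_force: 0.0
```

step_arm(
  moves=[
    {"delta_pos":[0.053,0.011,0.004],"yaw":-9.3,"jaw":0.085},
    {"delta_pos":[0.051,0.02,0.004],"yaw":-9.3,"jaw":0.085},
    {"delta_pos":[0.047,0.028,0.004],"yaw":-9.3,"jaw":0.085},
    {"delta_pos":[0,0,0],"yaw":0,"jaw":0.085},
    {"delta_pos":[0,0,0],"yaw":0,"jaw":0.085},
  ],
)

```text
clock: 7.18
ee_pos: [0.4145, 0.1497, 0.1046]
tcp_rot: [0.516, 3.098, 0.0]
ft_force: [-0.0, 0.0, 0.1]
finger_gap: 0.996
gripper_force: 0.0
```

```bash
python3 - <<'E'
from look import *
go(.4156,.1489,.007,161.0)
s=ctrl.observe(); d=viewer.read_camera("wrist"); cv2.imwrite("pics/w3.png",d["color"][:,:,::-1])
R,t=wristRt(s,d); h=cv2.cvtColor(d["color"],cv2.COLOR_RGB2HSV).astype(int)
m=((h[...,0]<6)|(h[...,0]>172))&(h[...,1]>140)
cs=blob(m,np.array([320,220])); print(cv2.contourArea(cs),rect(plane(d,cs[:,0],.024,R,t)))
E
```

```text
from [0.4145 0.1497 0.1046] h 161.1 rows 2 yaw/row 0.05 t 7.2 gap 85.1
   [-0.0006, -0.0002, 0.0488]
   [-0.0006, -0.0002, 0.0488]
1060.0 (array([417.9, 146.4]), array([60.6, 12.5]), -18.8)
```

View pics/w3.png

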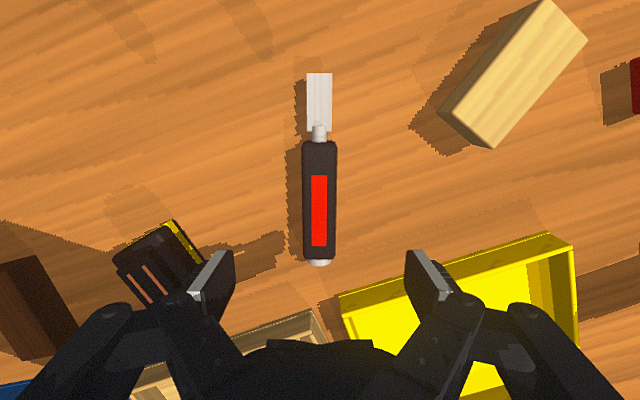

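The wrist view shows the chisel handle at (319,200) with its blade up at (319,100), centred between the fingers; the red inlay (60.6x12.5 mm) agrees within 3 mm. The battery (160,265) is clear of the fingers. Going down.

step_arm(
  moves=[
    {"delta_pos":[-0.001,0,0.045],"yaw":0,"jaw":0.06},
    {"delta_pos":[0,0,0.035],"yaw":0,"jaw":0.06},
    {"delta_pos":[0,0,0.017],"yaw":0,"jaw":0.06},
    {"delta_pos":[0,0,0],"yaw":0,"jaw":0.015},
    {"delta_pos":[0,0,0],"yaw":0,"jaw":0.015},
  ],
)

```text
clock: 7.85
ee_pos: [0.4159, 0.1491, 0.0081]
tcp_rot: [0.517, 3.098, 0.0]
ft_force: [-0.5, -0.3, -0.1]
finger_gap: 0.314
gripper_force: 59.0
```

step_arm(
  moves=[
    {"delta_pos":[0,0,0],"yaw":0,"jaw":0.015},
    {"delta_pos":[0,0,0],"yaw":0,"jaw":0.015},
    {"delta_pos":[0,0,0],"yaw":0,"jaw":0.015},
  ],
)

```text
clock: 8.22
ee_pos: [0.4158, 0.1494, 0.0081]
tcp_rot: [0.515, 3.098, 0.001]
ft_force: [-1.0, -4.0, 7.7]
finger_gap: 0.312
gripper_force: 60.1
```

```bash
python3 - <<'E'
from look import *
a=np.radians(86.6-90); c=np.array([.6014,-.2405]); X=np.array([np.cos(a),np.sin(a)]);Y=np.array([-X[1],X[0]])
p=c-.036*X-.022*Y; print(p)
s=ctrl.observe(); s['ee_pos'][2]=.13
go(*p,.13,86.6,s)
E
```

```text
[ 0.56415863 -0.26032625]
from [0.4158 0.1494 0.13  ] h 161.1 rows 9 yaw/row 8.28 t 8.2 gap 26.6
   [-0.0303, -0.0377, -0.0]
   [-0.0354, -0.033, -0.0]
   [-0.0398, -0.0275, -0.0]
   [-0.0434, -0.0215, -0.0]
   [-0.046, -0.015, -0.0]
   [-0.0477, -0.0083, -0.0]
   [-0.0484, -0.0013, -0.0]
   [-0.0481, 0.0057, -0.0]
   [-0.0468, 0.0126, -0.0]
```

step_arm(
  moves=[
    {"delta_pos":[0,0,-0.015],"yaw":0,"jaw":0.015},
    {"delta_pos":[0,0,-0.04],"yaw":0,"jaw":0.015},
    {"delta_pos":[0,0,-0.05],"yaw":0,"jaw":0.015},
    {"delta_pos":[0,0,-0.018],"yaw":0,"jaw":0.015},
  ],
)

```text
clock: 8.72
ee_pos: [0.416, 0.1498, 0.1337]
tcp_rot: [0.514, 3.095, 0.003]
ft_force: [-0.9, -1.5, -2.5]
finger_gap: 0.313
gripper_force: 59.7
```

step_arm(
  moves=[
    {"delta_pos":[-0.03,-0.038,0],"yaw":8.3,"jaw":0.015},
    {"delta_pos":[-0.035,-0.033,0],"yaw":8.3,"jaw":0.015},
    {"delta_pos":[-0.04,-0.028,0],"yaw":8.3,"jaw":0.015},
    {"delta_pos":[-0.043,-0.022,0],"yaw":8.3,"jaw":0.015},
    {"delta_pos":[-0.046,-0.015,0],"yaw":8.3,"jaw":0.015},
  ],
)

```text
clock: 9.35
ee_pos: [0.4962, -0.0802, 0.1313]
tcp_rot: [1.586, 2.711, 0.001]
ft_force: [0.0, 0.3, -2.0]
finger_gap: 0.312
gripper_force: 59.6
```

step_arm(
  moves=[
    {"delta_pos":[-0.048,-0.008,0],"yaw":8.3,"jaw":0.015},
    {"delta_pos":[-0.048,-0.001,0],"yaw":8.3,"jaw":0.015},
    {"delta_pos":[-0.048,0.006,0],"yaw":8.3,"jaw":0.015},
    {"delta_pos":[-0.047,0.013,0],"yaw":8.3,"jaw":0.015},
    {"delta_pos":[0,0,0],"yaw":0,"jaw":0.015},
  ],
)

```text
clock: 9.98
ee_pos: [0.5631, -0.2631, 0.1311]
tcp_rot: [2.293, 2.145, 0.0]
ft_force: [-0.4, 0.7, -1.0]
finger_gap: 0.311
gripper_force: 59.7
```

step_arm(
  moves=[
    {"delta_pos":[0,0,0],"yaw":0,"jaw":0.015},
  ],
)

```text
clock: 10.1
ee_pos: [0.5623, -0.26, 0.1307]
tcp_rot: [-2.288, -2.152, 0.0]
ft_force: [-0.6, 0.5, -1.0]
finger_gap: 0.307
gripper_force: 59.7
```

```bash
python3 - <<'E'
from look import *
go(.5642,-.2603,.0138,86.6)
d=viewer.read_camera("wrist"); cv2.imwrite("pics/w4.png",d["color"][:,:,::-1])
E
```

```text
from [ 0.5623 -0.26    0.1307] h 86.5 rows 3 yaw/row -0.04 t 10.1 gap 26.3
   [-0.0001, 0.0007, 0.039]
   [-0.0001, 0.0007, 0.039]
   [-0.0001, 0.0007, 0.039]
```

View pics/w4.png

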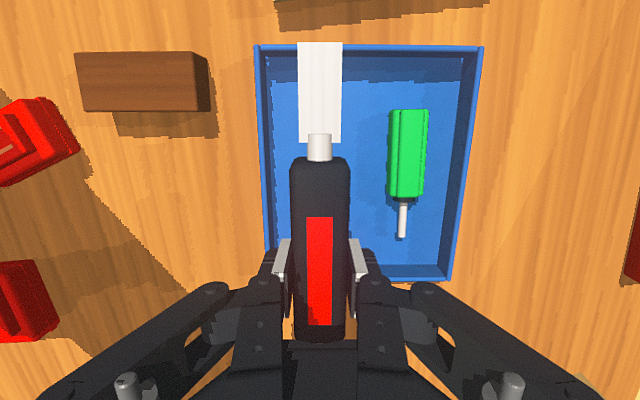

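The chisel is held level over the left half of the blue tray, blade at (320,90). The screwdriver lies flat at (408,160), clear to the right. Lowering.

step_arm(
  moves=[
    {"delta_pos":[0,0.002,0.045],"yaw":0,"jaw":0.015},
    {"delta_pos":[0,0,0.04],"yaw":0,"jaw":0.015},
    {"delta_pos":[0,0,0.02],"yaw":0,"jaw":0.015},
    {"delta_pos":[0,0,0.008],"yaw":0,"jaw":0.015},
    {"delta_pos":[0,0,0.004],"yaw":0,"jaw":0.015},
  ],
)

```text
clock: 10.78
ee_pos: [0.5653, -0.2608, 0.0141]
tcp_rot: [2.288, 2.151, 0.001]
ft_force: [-0.1, -0.9, -1.4]
finger_gap: 0.309
gripper_force: 59.6
```

step_arm(
  moves=[
    {"delta_pos":[0,0,0],"yaw":0,"jaw":0.015},
  ],
)

```text
clock: 10.9
ee_pos: [0.5652, -0.2609, 0.0142]
tcp_rot: [2.289, 2.15, 0.001]
ft_force: [-0.5, 0.2, -1.4]
finger_gap: 0.309
gripper_force: 59.6
```

step_arm(
  moves=[
    {"delta_pos":[0,0,0.001],"yaw":0,"jaw":0.015},
    {"delta_pos":[0,0,0],"yaw":0,"jaw":0.035},
    {"delta_pos":[0,0,0],"yaw":0,"jaw":0.045},
    {"delta_pos":[0,0,0],"yaw":0,"jaw":0.045},
    {"delta_pos":[0,0,-0.02],"yaw":0,"jaw":0.045},
  ],
)

```text
clock: 11.52
ee_pos: [0.5639, -0.2603, 0.0319]
tcp_rot: [-2.288, -2.149, 0.001]
ft_force: [-0.1, 0.8, -0.6]
finger_gap: 0.529
gripper_force: 0.0
```

step_arm(
  moves=[
    {"delta_pos":[0,0,-0.05],"yaw":0,"jaw":0.045},
    {"delta_pos":[0,0,-0.05],"yaw":0,"jaw":0.085},
    {"delta_pos":[0,0,0],"yaw":0,"jaw":0.085},
  ],
)

```text
clock: 11.9
ee_pos: [0.5667, -0.2618, 0.1379]
tcp_rot: [2.284, 2.146, 0.004]
ft_force: [0.1, 0.1, -0.7]
finger_gap: 0.923
gripper_force: 0.0
```

```bash
python3 - <<'E'
from look import *
go(.4279,-.1538,.12,176.6)
E
```

```text
from [ 0.5667 -0.2618  0.1379] h 86.4 rows 10 yaw/row -9.02 t 11.9 gap 78.8
   [0.0099, -0.0145, 0.0018]
   [0.0121, -0.0128, 0.0018]
   [0.0139, -0.0107, 0.0018]
   [0.0154, -0.0084, 0.0018]
   [0.0166, -0.0059, 0.0018]
   [0.0173, -0.0032, 0.0018]
   [0.0176, -0.0005, 0.0018]
   [0.0174, 0.0023, 0.0018]
   [0.0169, 0.005, 0.0018]
   [0.0159, 0.0076, 0.0018]
```

step_arm(
  moves=[
    {"delta_pos":[0.01,-0.015,0.002],"yaw":-9,"jaw":0.085},
    {"delta_pos":[0.012,-0.013,0.002],"yaw":-9,"jaw":0.085},
    {"delta_pos":[0.014,-0.011,0.002],"yaw":-9,"jaw":0.085},
    {"delta_pos":[0.015,-0.008,0.002],"yaw":-9,"jaw":0.085},
    {"delta_pos":[0.017,-0.006,0.002],"yaw":-9,"jaw":0.085},
  ],
)

```text
clock: 12.52
ee_pos: [0.494, -0.2061, 0.1224]
tcp_rot: [-1.285, -2.867, -0.0]
ft_force: [0.8, 0.1, 0.1]
finger_gap: 0.994
gripper_force: 0.0
```

step_arm(
  moves=[
    {"delta_pos":[0.017,-0.003,0.002],"yaw":-9,"jaw":0.085},
    {"delta_pos":[0.018,0,0.002],"yaw":-9,"jaw":0.085},
    {"delta_pos":[0.017,0.002,0.002],"yaw":-9,"jaw":0.085},
    {"delta_pos":[0.017,0.005,0.002],"yaw":-9,"jaw":0.085},
    {"delta_pos":[0.016,0.008,0.002],"yaw":-9,"jaw":0.085},
  ],
)

```text
clock: 13.15
ee_pos: [0.4252, -0.1513, 0.1124]
tcp_rot: [-0.09, -3.14, -0.0]
ft_force: [0.2, -0.6, -0.7]
finger_gap: 0.999
gripper_force: 0.0
```

step_arm(
  moves=[
    {"delta_pos":[0,0,0],"yaw":0,"jaw":0.085},
    {"delta_pos":[0,0,0],"yaw":0,"jaw":0.085},
  ],
)

```text
clock: 13.4
ee_pos: [0.4265, -0.1522, 0.1126]
tcp_rot: [0.103, 3.139, -0.001]
ft_force: [-0.2, 0.1, 0.3]
finger_gap: 0.998
gripper_force: 0.0
```

```bash
python3 - <<'E'
from look import *
go(.4279,-.1538,.008,176.6)
s=ctrl.observe(); d=viewer.read_camera("wrist"); cv2.imwrite("pics/w5.png",d["color"][:,:,::-1]); np.savez("w5.npz",pos=s["ee_pos"],rot=s["tcp_rot"],**d)
E
```

```text
from [ 0.4265 -0.1522  0.1126] h 176.2 rows 3 yaw/row -0.12 t 13.4 gap 85.2
   [-0.0005, -0.0005, 0.0349]
   [-0.0005, -0.0005, 0.0349]
   [-0.0005, -0.0005, 0.0349]
```

View pics/w5.png

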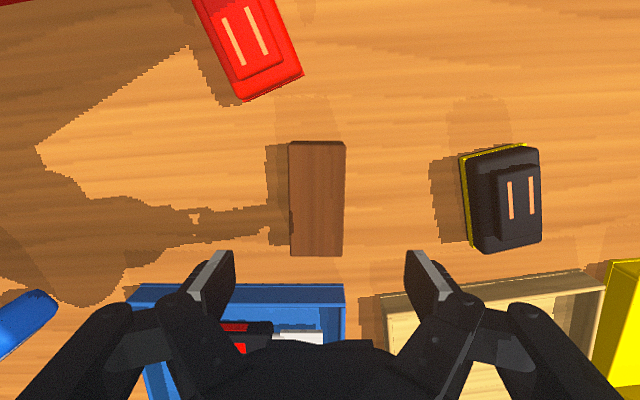

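The hardwood's top face spans (290,145)–(344,256), between the fingers. The battery is at (505,200), and the chisel is in the blue tray. I'll measure both from this view.

```bash
python3 - <<'E'
from look import *
d=dict(np.load("w5.npz")); s={"ee_pos":d["pos"],"tcp_rot":d["rot"]}; R,t=wristRt(s,d)
print("hard",rect(plane(d,[(291,147),(345,145),(343,256),(291,256)],.032,R,t)))
print("term",rect(plane(d,[(495,177),(535,169),(541,241),(500,246)],.046,R,t)))
print("cu",plane(d,[(516,198)],.046,R,t),plane(d,[(509,182),(513,219),(530,177),(534,215)],.046,R,t))
E
```

```text
hard (array([ 423.4, -155.6]), array([93., 44.]), -3.3)
term (array([434. ,  -0.8]), array([61.8, 32.8]), 10.5)
cu [[ 0.42392678 -0.0045218 ]] [[ 0.41105195 -0.01152067]
 [ 0.44089788 -0.0045928 ]
 [ 0.40819313  0.00400269]
 [ 0.43869756  0.01166791]]
```

step_arm(
  moves=[
    {"delta_pos":[-0.001,-0.002,0.04],"yaw":-0.3,"jaw":0.085},
    {"delta_pos":[0,0,0.035],"yaw":0,"jaw":0.085},
    {"delta_pos":[0,0,0.02],"yaw":0,"jaw":0.075},
  ],
)

```text
clock: 13.82
ee_pos: [0.4267, -0.154, 0.0158]
tcp_rot: [-0.093, -3.139, -0.001]
ft_force: [0.3, 0.1, -0.6]
finger_gap: 0.883
gripper_force: 0.0
```

step_arm(
  moves=[
    {"delta_pos":[0.001,0.001,0.007],"yaw":0,"jaw":0.07},
    {"delta_pos":[0,0,0],"yaw":0,"jaw":0.03},
    {"delta_pos":[0,0,0],"yaw":0,"jaw":0.03},
    {"delta_pos":[0,0,0],"yaw":0,"jaw":0.03},
    {"delta_pos":[0,0,0],"yaw":0,"jaw":0.03},
  ],
)

```text
clock: 14.45
ee_pos: [0.4264, -0.153, 0.0111]
tcp_rot: [0.09, 3.139, -0.001]
ft_force: [-0.7, 0.0, 7.6]
finger_gap: 0.515
gripper_force: 62.1
```

```bash
python3 - <<'E'
from look import *
a=np.radians(3.2); c=np.array([.6139,.0092]); X=np.array([np.cos(a),np.sin(a)]);Y=np.array([-X[1],X[0]])
p=c-.046*Y; q=c+.046*Y; print(p,q)
s=ctrl.observe(); s['ee_pos'][2]=.13
go(*p,.13,183.2,s)
E
```

```text
[ 0.61646779 -0.03672828] [0.61133221 0.05512828]
from [ 0.4264 -0.153   0.13  ] h 176.7 rows 4 yaw/row -1.62 t 14.4 gap 44.0
   [-0.0458, 0.0318, -0.0]
   [-0.0467, 0.0304, -0.0]
   [-0.0475, 0.0291, -0.0]
   [-0.0483, 0.0278, -0.0]
```

step_arm(
  moves=[
    {"delta_pos":[0,0,-0.015],"yaw":0,"jaw":0.03},
    {"delta_pos":[0,0,-0.04],"yaw":0,"jaw":0.03},
    {"delta_pos":[0,0,-0.05],"yaw":0,"jaw":0.03},
    {"delta_pos":[0,0,-0.018],"yaw":0,"jaw":0.03},
  ],
)

```text
clock: 14.95
ee_pos: [0.4266, -0.1531, 0.1368]
tcp_rot: [0.09, 3.136, -0.003]
ft_force: [0.8, -0.8, -1.6]
finger_gap: 0.515
gripper_force: 61.5
```

step_arm(
  moves=[
    {"delta_pos":[-0.046,0.032,0],"yaw":-1.6,"jaw":0.03},
    {"delta_pos":[-0.047,0.03,0],"yaw":-1.6,"jaw":0.03},
    {"delta_pos":[-0.048,0.029,0],"yaw":-1.6,"jaw":0.03},
    {"delta_pos":[-0.048,0.028,0],"yaw":-1.6,"jaw":0.03},
    {"delta_pos":[0,0,0],"yaw":0,"jaw":0.03},
  ],
)

```text
clock: 15.58
ee_pos: [0.6186, -0.0346, 0.1341]
tcp_rot: [-0.09, 3.139, 0.0]
ft_force: [-0.1, -1.0, -0.1]
finger_gap: 0.51
gripper_force: 61.4
```

step_arm(
  moves=[
    {"delta_pos":[0,0,0],"yaw":0,"jaw":0.03},
  ],
)

```text
clock: 15.7
ee_pos: [0.6159, -0.0367, 0.1337]
tcp_rot: [0.086, -3.14, 0.0]
ft_force: [-0.3, -0.0, -1.5]
finger_gap: 0.513
gripper_force: 61.4
```

```bash
python3 - <<'E'
from look import *
go(.6165,-.0367,.016,183.2)
d=viewer.read_camera("wrist"); cv2.imwrite("pics/w6.png",d["color"][:,:,::-1])
E
```

```text
from [ 0.6159 -0.0367  0.1337] h -176.9 rows 3 yaw/row -0.02 t 15.7 gap 43.8
   [-0.0002, -0.0, 0.0392]
   [-0.0002, -0.0, 0.0392]
   [-0.0002, -0.0, 0.0392]
```

View pics/w6.png

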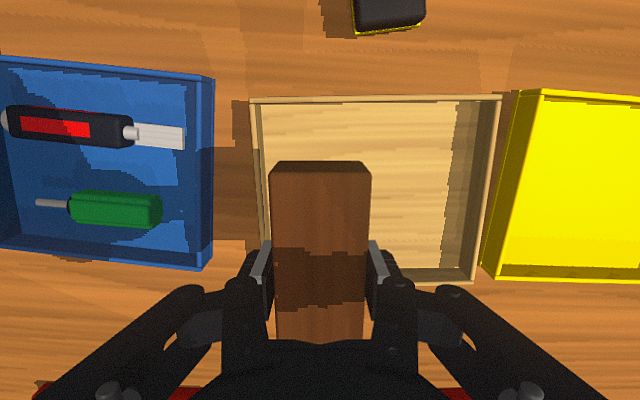

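The hardwood is held level over the left half of the wood tray; chisel (95,128) and screwdriver (115,208) lie side by side in the blue tray. I'll shift 4 mm inward for finger room and lower.

step_arm(
  moves=[
    {"delta_pos":[-0.001,0.004,0.045],"yaw":0,"jaw":0.03},
    {"delta_pos":[0,0,0.04],"yaw":0,"jaw":0.03},
    {"delta_pos":[0,0,0.02],"yaw":0,"jaw":0.03},
    {"delta_pos":[0,0,0.008],"yaw":0,"jaw":0.03},
    {"delta_pos":[0,0,0.003],"yaw":0,"jaw":0.03},
  ],
)

```text
clock: 16.38
ee_pos: [0.6179, -0.0329, 0.0181]
tcp_rot: [-0.085, 3.139, -0.0]
ft_force: [-0.6, -0.5, -0.7]
finger_gap: 0.514
gripper_force: 61.5
```

step_arm(
  moves=[
    {"delta_pos":[0,0,0],"yaw":0,"jaw":0.03},
  ],
)

```text
clock: 16.5
ee_pos: [0.618, -0.0327, 0.0183]
tcp_rot: [-0.085, 3.139, -0.0]
ft_force: [-0.7, -0.0, -0.0]
finger_gap: 0.511
gripper_force: 61.5
```

step_arm(
  moves=[
    {"delta_pos":[0,0,0.002],"yaw":0,"jaw":0.03},
    {"delta_pos":[0,0,0],"yaw":0,"jaw":0.05},
    {"delta_pos":[0,0,0],"yaw":0,"jaw":0.056},
    {"delta_pos":[0,0,0],"yaw":0,"jaw":0.056},
    {"delta_pos":[0,0,-0.02],"yaw":0,"jaw":0.056},
  ],
)

```text
clock: 17.12
ee_pos: [0.6165, -0.0325, 0.0349]
tcp_rot: [0.086, -3.138, -0.001]
ft_force: [0.1, 0.8, -0.6]
finger_gap: 0.656
gripper_force: 0.0
```

step_arm(
  moves=[
    {"delta_pos":[0,0,-0.05],"yaw":0,"jaw":0.056},
    {"delta_pos":[0,0,-0.05],"yaw":0,"jaw":0.085},
    {"delta_pos":[0,0,0],"yaw":0,"jaw":0.085},
  ],
)

```text
clock: 17.5
ee_pos: [0.6197, -0.0328, 0.1408]
tcp_rot: [-0.086, 3.132, -0.002]
ft_force: [0.0, 0.1, 0.0]
finger_gap: 0.992
gripper_force: 0.0
```

```bash
python3 - <<'E'
from look import *
go(.3697,.3139,.12,125.3)
E
```

```text
from [ 0.6197 -0.0328  0.1408] h -176.9 rows 7 yaw/row 8.26 t 17.5 gap 84.8
   [0.033, 0.0514, 0.003]
   [0.04, 0.0461, 0.003]
   [0.0462, 0.0399, 0.003]
   [0.0515, 0.0329, 0.003]
   [0.0557, 0.0251, 0.003]
   [0.0587, 0.0169, 0.003]
   [0.0605, 0.0083, 0.003]
```

```bash
python3 -c "
from look import *
go(.3697,.3139,.12,125.3,n=9)"
```

```text
from [ 0.6197 -0.0328  0.1408] h -176.9 rows 9 yaw/row 6.43 t 17.5 gap 84.8
   [0.0256, 0.04, 0.0023]
   [0.0299, 0.0369, 0.0023]
   [0.0339, 0.0333, 0.0023]
   [0.0374, 0.0293, 0.0023]
   [0.0404, 0.0249, 0.0023]
   [0.043, 0.0202, 0.0023]
   [0.045, 0.0153, 0.0023]
   [0.0464, 0.0102, 0.0023]
   [0.0472, 0.0049, 0.0023]
```

step_arm(
  moves=[
    {"delta_pos":[0.026,0.04,0.002],"yaw":6.4,"jaw":0.085},
    {"delta_pos":[0.03,0.037,0.002],"yaw":6.4,"jaw":0.085},
    {"delta_pos":[0.034,0.033,0.002],"yaw":6.4,"jaw":0.085},
    {"delta_pos":[0.037,0.029,0.002],"yaw":6.4,"jaw":0.085},
    {"delta_pos":[0.04,0.025,0.002],"yaw":6.4,"jaw":0.085},
  ],
)

```text
clock: 18.12
ee_pos: [0.4773, 0.1604, 0.1255]
tcp_rot: [-0.789, -3.041, -0.0]
ft_force: [0.1, 1.1, 0.1]
finger_gap: 0.996
gripper_force: 0.0
```

step_arm(
  moves=[
    {"delta_pos":[0.043,0.02,0.003],"yaw":6.4,"jaw":0.085},
    {"delta_pos":[0.045,0.015,0.003],"yaw":6.4,"jaw":0.085},
    {"delta_pos":[0.046,0.01,0.003],"yaw":6.4,"jaw":0.085},
    {"delta_pos":[0.047,0.005,0.003],"yaw":6.4,"jaw":0.085},
    {"delta_pos":[0,0,0],"yaw":0,"jaw":0.085},
  ],
)

```text
clock: 18.75
ee_pos: [0.3653, 0.3138, 0.1133]
tcp_rot: [-1.435, -2.794, 0.001]
ft_force: [0.8, -0.7, 0.1]
finger_gap: 0.995
gripper_force: 0.0
```

step_arm(
  moves=[
    {"delta_pos":[0,0,0],"yaw":0,"jaw":0.085},
  ],
)

```text
clock: 18.88
ee_pos: [0.3672, 0.312, 0.1134]
tcp_rot: [1.436, 2.794, -0.0]
ft_force: [-0.5, 0.1, -0.4]
finger_gap: 0.994
gripper_force: 0.0
```

```bash
python3 - <<'E'
from look import *
go(.3697,.3139,.009,125.3)
s=ctrl.observe(); d=viewer.read_camera("wrist"); cv2.imwrite("pics/w7.png",d["color"][:,:,::-1])
R,t=wristRt(s,d); h=cv2.cvtColor(d["color"],cv2.COLOR_RGB2HSV).astype(int)
m=(h[...,0]>17)&(h[...,0]<30)&(h[...,1]<125)&(h[...,2]>170)
cs=blob(m,np.array([320,200])); print(cv2.contourArea(cs),rect(plane(d,cs[:,0],.032,R,t)))
E
```

```text
from [0.3672 0.312  0.1134] h 125.6 rows 3 yaw/row 0.11 t 18.9 gap 84.9
   [0.0, 0.001, 0.0348]
   [0.0, 0.001, 0.0348]
   [0.0, 0.001, 0.0348]
26.0 (array([326. , 177.5]), array([9.5, 6.6]), -54.7)
```

View pics/w7.png

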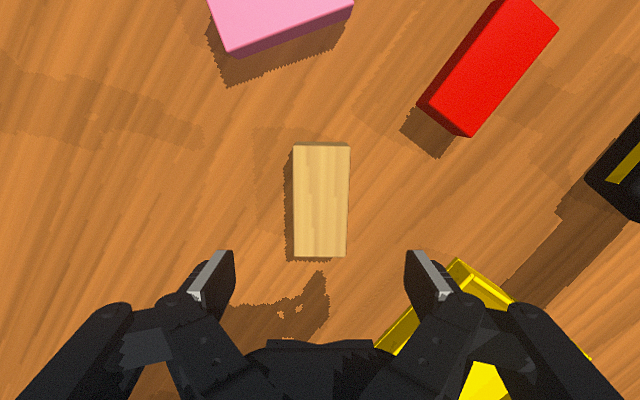

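The pine at (321,200) is centred between the fingers and aligned; the pink and red blocks are well away. Going down.

step_arm(
  moves=[
    {"delta_pos":[0,0.002,0.045],"yaw":0.3,"jaw":0.085},
    {"delta_pos":[0,0,0.035],"yaw":0,"jaw":0.085},
    {"delta_pos":[0,0,0.024],"yaw":0,"jaw":0.075},
    {"delta_pos":[0,0,0],"yaw":0,"jaw":0.03},
    {"delta_pos":[0,0,0],"yaw":0,"jaw":0.03},
  ],
)

```text
clock: 19.55
ee_pos: [0.3696, 0.3133, 0.0104]
tcp_rot: [1.446, 2.789, 0.002]
ft_force: [-0.8, -0.2, -0.7]
finger_gap: 0.51
gripper_force: 61.4
```

step_arm(
  moves=[
    {"delta_pos":[0,0,0],"yaw":0,"jaw":0.03},
    {"delta_pos":[0,0,0],"yaw":0,"jaw":0.03},
    {"delta_pos":[0,0,0],"yaw":0,"jaw":0.03},
  ],
)

```text
clock: 19.92
ee_pos: [0.3692, 0.3136, 0.0102]
tcp_rot: [1.445, 2.789, 0.002]
ft_force: [0.7, -1.8, 7.2]
finger_gap: 0.511
gripper_force: 62.5
```

```bash
python3 - <<'E'
from look import *
s=ctrl.observe(); print(s["ee_pos"]); s['ee_pos'][2]=.13
go(.6116,.0511,.13,183.2,s,n=9)
E
```

```text
[0.36924953 0.31358377 0.01018423]
from [0.3692 0.3136 0.13  ] h 125.2 rows 9 yaw/row -6.44 t 19.9 gap 43.7
   [-0.0394, 0.0052, -0.0]
   [-0.0397, 0.0007, -0.0]
   [-0.0395, -0.0037, -0.0]
   [-0.0389, -0.0081, -0.0]
   [-0.0377, -0.0125, -0.0]
   [-0.0361, -0.0166, -0.0]
   [-0.034, -0.0205, -0.0]
   [-0.0314, -0.0242, -0.0]
   [-0.0285, -0.0276, -0.0]
```

step_arm(
  moves=[
    {"delta_pos":[0,0,-0.015],"yaw":0,"jaw":0.03},
    {"delta_pos":[0,0,-0.04],"yaw":0,"jaw":0.03},
    {"delta_pos":[0,0,-0.05],"yaw":0,"jaw":0.03},
    {"delta_pos":[0,0,-0.018],"yaw":0,"jaw":0.03},
  ],
)

```text
clock: 20.42
ee_pos: [0.3695, 0.314, 0.1359]
tcp_rot: [1.444, 2.788, 0.006]
ft_force: [0.4, -0.2, -1.2]
finger_gap: 0.515
gripper_force: 61.5
```

step_arm(
  moves=[
    {"delta_pos":[-0.039,0.005,0],"yaw":-6.4,"jaw":0.03},
    {"delta_pos":[-0.04,0.001,0],"yaw":-6.4,"jaw":0.03},
    {"delta_pos":[-0.04,-0.004,0],"yaw":-6.4,"jaw":0.03},
    {"delta_pos":[-0.039,-0.008,0],"yaw":-6.4,"jaw":0.03},
    {"delta_pos":[-0.038,-0.012,0],"yaw":-6.5,"jaw":0.03},
  ],
)

```text
clock: 21.05
ee_pos: [0.5048, 0.1662, 0.1334]
tcp_rot: [0.612, 3.081, 0.001]
ft_force: [0.0, 1.4, -1.5]
finger_gap: 0.515
gripper_force: 61.5
```

step_arm(
  moves=[
    {"delta_pos":[-0.036,-0.017,0],"yaw":-6.5,"jaw":0.03},
    {"delta_pos":[-0.034,-0.02,0],"yaw":-6.5,"jaw":0.03},
    {"delta_pos":[-0.031,-0.024,0],"yaw":-6.5,"jaw":0.03},
    {"delta_pos":[-0.028,-0.028,0],"yaw":-6.5,"jaw":0.03},
    {"delta_pos":[0,0,0],"yaw":0,"jaw":0.03},
  ],
)

```text
clock: 21.68
ee_pos: [0.6119, 0.0488, 0.1332]
tcp_rot: [-0.089, 3.139, -0.0]
ft_force: [-0.3, 0.0, -0.2]
finger_gap: 0.518
gripper_force: 61.5
```

step_arm(
  moves=[
    {"delta_pos":[0,0,0],"yaw":0,"jaw":0.03},
  ],
)

```text
clock: 21.8
ee_pos: [0.6102, 0.051, 0.1328]
tcp_rot: [0.09, -3.14, -0.0]
ft_force: [0.3, -0.1, -0.6]
finger_gap: 0.514
gripper_force: 61.5
```

```bash
python3 - <<'E'
from look import *
go(.6116,.0511,.0157,183.2)
d=viewer.read_camera("wrist"); cv2.imwrite("pics/w8.png",d["color"][:,:,::-1])
E
```

```text
from [0.6102 0.051  0.1328] h -176.7 rows 3 yaw/row 0.02 t 21.8 gap 43.9
   [-0.0005, 0.0, 0.039]
   [-0.0005, 0.0, 0.039]
   [-0.0005, 0.0, 0.039]
```

View pics/w8.png

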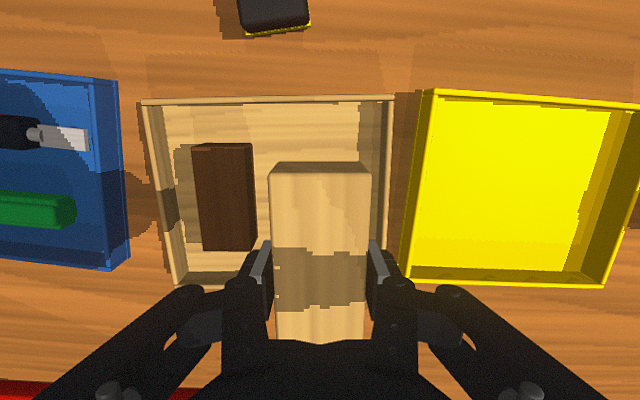

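The hardwood lies flat at (225,195) in its tray; the pine is above the right half, with a gap of about 38 mm. Lowering.

step_arm(
  moves=[
    {"delta_pos":[-0.001,0,0.045],"yaw":0,"jaw":0.03},
    {"delta_pos":[0,0,0.04],"yaw":0,"jaw":0.03},
    {"delta_pos":[0,0,0.02],"yaw":0,"jaw":0.03},
    {"delta_pos":[0,0,0.009],"yaw":0,"jaw":0.03},
    {"delta_pos":[0,0,0.003],"yaw":0,"jaw":0.03},
  ],
)

```text
clock: 22.48
ee_pos: [0.6122, 0.0509, 0.0159]
tcp_rot: [-0.091, 3.139, 0.0]
ft_force: [0.0, -0.5, -0.1]
finger_gap: 0.511
gripper_force: 61.5
```

step_arm(
  moves=[
    {"delta_pos":[0,0,0],"yaw":0,"jaw":0.03},
  ],
)

```text
clock: 22.6
ee_pos: [0.6123, 0.0507, 0.0162]
tcp_rot: [-0.091, 3.139, -0.0]
ft_force: [-0.1, 0.3, -0.4]
finger_gap: 0.515
gripper_force: 61.5
```

step_arm(
  moves=[
    {"delta_pos":[0,0,0.001],"yaw":0,"jaw":0.03},
    {"delta_pos":[0,0,0],"yaw":0,"jaw":0.05},
    {"delta_pos":[0,0,0],"yaw":0,"jaw":0.056},
    {"delta_pos":[0,0,0],"yaw":0,"jaw":0.056},
    {"delta_pos":[0,0,-0.02],"yaw":0,"jaw":0.056},
  ],
)

```text
clock: 23.22
ee_pos: [0.6108, 0.0507, 0.0339]
tcp_rot: [0.091, -3.138, -0.0]
ft_force: [-0.5, 0.3, 0.1]
finger_gap: 0.656
gripper_force: 0.0
```

step_arm(
  moves=[
    {"delta_pos":[0,0,-0.05],"yaw":0,"jaw":0.056},
    {"delta_pos":[0,0,-0.05],"yaw":0,"jaw":0.085},
    {"delta_pos":[0,0,0],"yaw":0,"jaw":0.085},
  ],
)

```text
clock: 23.6
ee_pos: [0.614, 0.0507, 0.1398]
tcp_rot: [-0.091, 3.132, -0.0]
ft_force: [0.1, 0.6, 0.0]
finger_gap: 0.995
gripper_force: 0.0
```

```bash
python3 - <<'E'
from look import *
go(.435,.0005,.12,190.8)
E
```

```text
from [0.614  0.0507 0.1398] h -176.7 rows 4 yaw/row -1.87 t 23.6 gap 85.0
   [0.0454, -0.0099, 0.0049]
   [0.0457, -0.0085, 0.0049]
   [0.046, -0.007, 0.0049]
   [0.0462, -0.0055, 0.0049]
```

step_arm(
  moves=[
    {"delta_pos":[0.045,-0.01,0.005],"yaw":-1.9,"jaw":0.085},
    {"delta_pos":[0.046,-0.008,0.005],"yaw":-1.9,"jaw":0.085},
    {"delta_pos":[0.046,-0.007,0.005],"yaw":-1.9,"jaw":0.085},
    {"delta_pos":[0.046,-0.006,0.005],"yaw":-1.9,"jaw":0.085},
    {"delta_pos":[0,0,0],"yaw":0,"jaw":0.085},
  ],
)

```text
clock: 24.22
ee_pos: [0.4301, -0.0002, 0.1141]
tcp_rot: [0.298, -3.125, -0.001]
ft_force: [0.7, 1.0, 0.1]
finger_gap: 0.992
gripper_force: 0.0
```

step_arm(
  moves=[
    {"delta_pos":[0,0,0],"yaw":0,"jaw":0.085},
  ],
)

```text
clock: 24.35
ee_pos: [0.4338, 0.0001, 0.1148]
tcp_rot: [-0.298, 3.126, -0.0]
ft_force: [0.7, 0.2, -0.5]
finger_gap: 0.999
gripper_force: 0.0
```

```bash
python3 - <<'E'
from look import *
s=ctrl.observe(); d=viewer.read_camera("wrist"); cv2.imwrite("pics/w9.png",d["color"][:,:,::-1]); np.savez("w9.npz",pos=s["ee_pos"],rot=s["tcp_rot"],**d)
go(.435,.0005,.006,190.8)
E
```

```text
from [4.341e-01 2.000e-04 1.147e-01] h -169.1 rows 3 yaw/row 0.04 t 24.4 gap 84.8
   [-0.0003, 0.0, 0.0362]
   [-0.0003, 0.0, 0.0362]
   [-0.0003, 0.0, 0.0362]
```

View pics/w9.png

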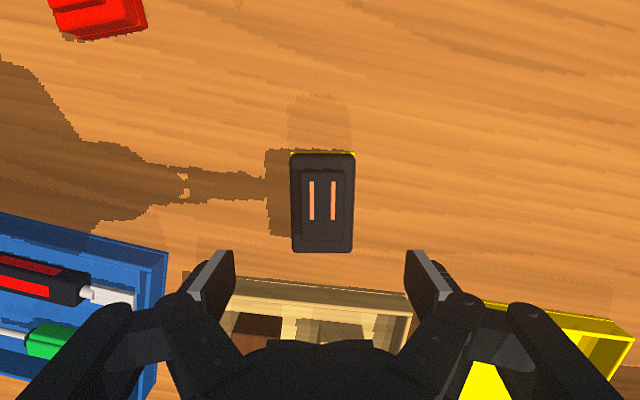

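The black battery at (322,202), terminals up, is centred and aligned between the fingers. Going down.

step_arm(
  moves=[
    {"delta_pos":[-0.001,0,0.045],"yaw":0,"jaw":0.085},
    {"delta_pos":[0,0,0.035],"yaw":0,"jaw":0.085},
    {"delta_pos":[0,0,0.027],"yaw":0,"jaw":0.085},
    {"delta_pos":[0,0,0],"yaw":0,"jaw":0.04},
    {"delta_pos":[0,0,0],"yaw":0,"jaw":0.04},
  ],
)

```text
clock: 25.02
ee_pos: [0.4348, 0.0005, 0.0081]
tcp_rot: [-0.299, 3.127, -0.0]
ft_force: [-4.3, -4.2, 56.2]
finger_gap: 0.603
gripper_force: 42.9
```

step_arm(
  moves=[
    {"delta_pos":[0,0,0],"yaw":0,"jaw":0.04},
    {"delta_pos":[0,0,0],"yaw":0,"jaw":0.04},
    {"delta_pos":[0,0,0],"yaw":0,"jaw":0.04},
  ],
)

```text
clock: 25.4
ee_pos: [0.4348, 0.0004, 0.0083]
tcp_rot: [-0.299, 3.125, -0.001]
ft_force: [-1.5, 1.1, 7.8]
finger_gap: 0.597
gripper_force: 64.4
```

```bash
python3 - <<'E'
from look import *
s=ctrl.observe(); print(s["ee_pos"]); s['ee_pos'][2]=.13
go(.6013,.2385,.13,180,s,n=7)
E
```

```text
[4.34846719e-01 3.63381527e-04 8.31507542e-03]
from [4.348e-01 4.000e-04 1.300e-01] h -169.1 rows 7 yaw/row 1.56 t 25.4 gap 51.0
   [-0.0298, 0.0289, -0.0]
   [-0.029, 0.0297, -0.0]
   [-0.0282, 0.0305, -0.0]
   [-0.0273, 0.0312, -0.0]
   [-0.0265, 0.032, -0.0]
   [-0.0256, 0.0327, -0.0]
   [-0.0247, 0.0334, -0.0]
```

step_arm(
  moves=[
    {"delta_pos":[0,0,-0.015],"yaw":0,"jaw":0.04},
    {"delta_pos":[0,0,-0.03],"yaw":0,"jaw":0.04},
    {"delta_pos":[0,0,-0.04],"yaw":0,"jaw":0.04},
    {"delta_pos":[0,0,-0.038],"yaw":0,"jaw":0.04},
    {"delta_pos":[0,0,0],"yaw":0,"jaw":0.04},
  ],
)

```text
clock: 26.02
ee_pos: [0.4353, 0.0002, 0.1331]
tcp_rot: [-0.299, 3.122, -0.002]
ft_force: [-0.3, -0.1, -3.6]
finger_gap: 0.596
gripper_force: 64.2
```

step_arm(
  moves=[
    {"delta_pos":[-0.03,0.029,0],"yaw":1.6,"jaw":0.04},
    {"delta_pos":[-0.029,0.03,0],"yaw":1.6,"jaw":0.04},
    {"delta_pos":[-0.028,0.03,0],"yaw":1.6,"jaw":0.04},
    {"delta_pos":[-0.027,0.031,0],"yaw":1.6,"jaw":0.04},
    {"delta_pos":[-0.026,0.032,0],"yaw":1.5,"jaw":0.04},
  ],
)

```text
clock: 26.65
ee_pos: [0.5522, 0.1709, 0.1288]
tcp_rot: [0.082, -3.138, 0.001]
ft_force: [0.1, -0.2, -3.5]
finger_gap: 0.594
gripper_force: 64.1
```

step_arm(
  moves=[
    {"delta_pos":[-0.026,0.033,0],"yaw":1.5,"jaw":0.04},
    {"delta_pos":[-0.025,0.033,0],"yaw":1.5,"jaw":0.04},
    {"delta_pos":[0,0,0],"yaw":0,"jaw":0.04},
    {"delta_pos":[0,0,0],"yaw":0,"jaw":0.04},
  ],
)

```text
clock: 27.15
ee_pos: [0.5997, 0.2374, 0.1288]
tcp_rot: [0.001, -3.139, 0.001]
ft_force: [-0.2, 0.1, -4.4]
finger_gap: 0.595
gripper_force: 64.3
```

```bash
python3 - <<'E'
from look import *
go(.6013,.2385,.014,180)
d=viewer.read_camera("wrist"); cv2.imwrite("pics/w10.png",d["color"][:,:,::-1])
E
```

```text
from [0.5997 0.2374 0.1288] h -180.0 rows 3 yaw/row 0.01 t 27.1 gap 50.8
   [-0.0005, 0.0004, 0.0383]
   [-0.0005, 0.0004, 0.0383]
   [-0.0005, 0.0004, 0.0383]
```

View pics/w10.png

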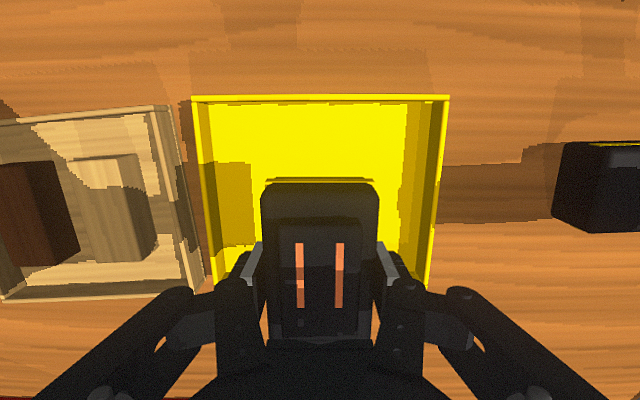

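The battery is held level, terminals up, over the yellow tray's middle, and both offcuts lie flat in their tray at (40,210) and (115,205). Lowering.

step_arm(
  moves=[
    {"delta_pos":[-0.001,0.001,0.04],"yaw":0,"jaw":0.04},
    {"delta_pos":[0,0,0.04],"yaw":0,"jaw":0.04},
    {"delta_pos":[0,0,0.022],"yaw":0,"jaw":0.04},
    {"delta_pos":[0,0,0.009],"yaw":0,"jaw":0.04},
    {"delta_pos":[0,0,0.003],"yaw":0,"jaw":0.04},
  ],
)

```text
clock: 27.82
ee_pos: [0.6022, 0.2389, 0.0169]
tcp_rot: [-0.001, 3.141, 0.0]
ft_force: [0.7, 0.1, -3.6]
finger_gap: 0.594
gripper_force: 64.2
```

step_arm(
  moves=[
    {"delta_pos":[0,0,0.001],"yaw":0,"jaw":0.04},
    {"delta_pos":[0,0,0],"yaw":0,"jaw":0.04},
  ],
)

```text
clock: 28.08
ee_pos: [0.6022, 0.2391, 0.0162]
tcp_rot: [-0.001, 3.14, 0.001]
ft_force: [-0.3, -0.2, -4.4]
finger_gap: 0.595
gripper_force: 64.2
```

Contact is due near z 0.013, so 2 mm more first.

step_arm(
  moves=[
    {"delta_pos":[0,0,0.002],"yaw":0,"jaw":0.04},
    {"delta_pos":[0,0,0],"yaw":0,"jaw":0.04},
    {"delta_pos":[0,0,0],"yaw":0,"jaw":0.06},
    {"delta_pos":[0,0,0],"yaw":0,"jaw":0.07},
    {"delta_pos":[0,0,0],"yaw":0,"jaw":0.07},
  ],
)

```text
clock: 28.7
ee_pos: [0.6019, 0.239, 0.0135]
tcp_rot: [-0.001, 3.141, 0.0]
ft_force: [0.5, 0.5, -0.9]
finger_gap: 0.818
gripper_force: 0.0
```

step_arm(
  moves=[
    {"delta_pos":[0,0,-0.02],"yaw":0,"jaw":0.07},
    {"delta_pos":[0,0,-0.05],"yaw":0,"jaw":0.07},
    {"delta_pos":[0,0,-0.05],"yaw":0,"jaw":0.07},
    {"delta_pos":[0,0,-0.05],"yaw":0,"jaw":0.07},
    {"delta_pos":[0.05,0,-0.03],"yaw":0,"jaw":0.07},
  ],
)

```text
clock: 29.32
ee_pos: [0.5534, 0.2389, 0.2174]
tcp_rot: [0.001, 3.136, 0.003]
ft_force: [-1.6, 0.1, -0.0]
finger_gap: 0.82
gripper_force: 0.0
```

step_arm(
  moves=[
    {"delta_pos":[0.06,0,0],"yaw":0,"jaw":0.07},
    {"delta_pos":[0.06,0,0],"yaw":0,"jaw":0.07},
    {"delta_pos":[0.05,0,0],"yaw":0,"jaw":0.07},
    {"delta_pos":[0,0,0],"yaw":0,"jaw":0.07},
    {"delta_pos":[0,0,0],"yaw":0,"jaw":0.07},
  ],
)

```text
clock: 29.95
ee_pos: [0.3825, 0.2391, 0.2145]
tcp_rot: [-0.001, 3.139, 0.002]
ft_force: [0.3, 0.3, -0.2]
finger_gap: 0.815
gripper_force: 0.0
```

```bash
python3 - <<'E'
from look import *
a=viewer.read_camera("side")["color"]
b=viewer.read_camera("top")["color"]
big=lambda i,f:cv2.resize(i[:,:,::-1],None,fx=f,fy=f,interpolation=cv2.INTER_CUBIC)
A=big(a[110:370,170:330],1.9); B=big(b[110:200,100:490],2)
B=cv2.copyMakeBorder(B,0,0,0,max(0,0),cv2.BORDER_CONSTANT)
c=np.zeros((A.shape[0]+0,800,3),np.uint8)
out=np.zeros((600,800,3),np.uint8); out[:180,:780]=B; s=big(a[110:330,170:330],1.9); out[182:182+s.shape[0],:s.shape[1]]=s[:418]
cv2.imwrite("pics/end.png",out)
E
```

```text
(no output)
```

View pics/end.png

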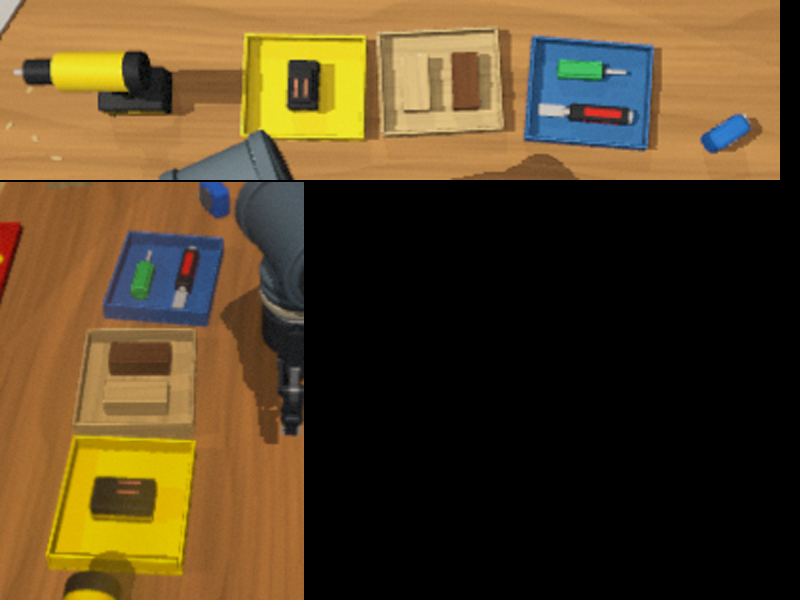

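The end picture shows all five things lying flat on their tray floors, apart from each other: battery (303,85), pine (415,82), hardwood (466,80), screwdriver (592,70), chisel (588,113). The drill and tape measure stand where they were. Handing in.

```bash
python3 -c "
from bench import workorder
print(workorder.hand_in())"
```

```text
the job is handed in; nothing more can be done
None
```

The job is handed in at about 30 s of the 128 s allowed: all five things lie flat in their own trays and the drill and tape measure were left alone, as far as the last pictures show; the hand-in gave back no verdict.

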